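# Feed the first filter slide into the label reader and hold it there

### The job

Two filter slides are drying on edge in the white rack, each with the small notched corner at the top marking its frosted, labelled end. Take the slide in the first slot, next to the rack's blue end bar, gently by its two short ends, and feed it label up, notched edge last, down the sloping mouth of the label reader until the orange spring gate is pushed home. Finish still holding it there with a light push, as the spring would put it out again, and leave the other slide and the pot, dish and meter around the work alone.

Things in the scene. Friction and masses are not known exactly. Their poses are not given: they have to be found in the camera images.
- slide_a: Clear filter slide 60 x 52 x 8 mm, 30 g, pinch it with 40 N at most; pale round filter inside; stands on a 60 mm edge in a rack slot. Origin: middle of that edge. x: along the 60 mm to the frosted end (ends at -30, +30 mm); z: up, 0 to 52 mm; y: out of the label side. The plain short ends (60 mm apart) are the grips. Either slide may be in the first slot.
- slide_b: Second filter slide, same size, axes and origin as slide_a, standing in the rack the other way round.
- slide_a_frosted (a point): Centre of slide_a's frosted short end (x = +30, z = 26 mm of slide_a). The last 16 mm here are opaque white; the bar-code label is on this end, on the +y side only.
- slide_b_frosted (a point): The same point of slide_b.
- slide_a_notch (a point): Middle of the 8 x 8 mm square notch of slide_a: cut from the corner between frosted end and upper long edge (x = +26, z = 48 mm). With the notch at the top, the label faces you when the notch is at your left.
- slide_b_notch (a point): The same point of slide_b.
- rack: White drying rack 70 x 132 mm, fixed. Origin: centre of its underside. x along the slots, y along the row of five slots, 20 mm apart, 10.5 mm wide, 14 mm deep, floor 7 mm up. Blue end bar (24 mm high) at y = -63 mm, first slot at y = -40, last at +40, the rest empty. Ribs 36 mm long in x; rims 11 mm high at x = +-34: the slides' ends are free above.
- reader: Hand-fed label reader, pale sloping head on a dark foot, about 125 x 94 x 95 mm, fixed. Origin: on the table below the front of its mouth; x points level into the reader, y to the left as seen from its front, z up.
- mouth: Feed channel of the reader. Origin: mid-width on its floor at the mouth's front, 72 mm above the table. x: feed direction, 20 degrees below level; y: left of someone feeding; z: square to the floor. A tongue 46 mm wide (top z = 0) reaches forward to x = -25 mm; a 50 mm wide lip hangs over x = -3 to 15 mm, 14 falling to 10 mm above the floor.
- walls (a point): Mid-width on the channel floor at x = 12 mm of mouth: from here on there are side walls (73 mm apart, narrowing to 63 mm at x = 20) and a roof 11 mm above the floor. Fingers must stay in front of this point: a slide that is home stands out 35 mm, so hold it near its notched edge.
- gate (a joint): Travel of the orange spring gate across the channel: 0 waiting (face at x = 20 mm of mouth), 0.009 m at its stop, home above 0.006. It pushes back with about 2 N at first, 4.5 N at the stop. At home the slide's leading edge (the one it stood on) is at x = 26 to 29 mm, label up, frosted end right (-y). An orange pin on the hood goes from a red to a green mark.
- clear_pot: Bystander: clear pot with frosted cap, 45 x 45 x 67 mm, origin at the centre of its underside.
- petri: Bystander: small petri dish, 61 x 61 x 12 mm, origin at the centre of its underside.
- ph_meter: Bystander: grey pocket meter, 35 x 60 x 34 mm, origin at the centre of its underside.

How it is judged:
At the end, for the whole second after the job is handed in: The first-slot slide is held (grip over 2 N) at rest in the mouth: 24 to 34 mm in, within 6 mm of its middle, label within 35 degrees of straight up, frosted end right, gate pressed over 6 mm; the other slide stands untouched in the last slot (within 7 mm) (value of joint gate above 0.006 m and ((x of slide_a in the frame of mouth between 0.024 and 0.034 m and y of slide_a in the frame of mouth between -0.006 and 0.006 m and z of slide_a in the frame of mouth between -0.002 and 0.01 m and angle between slide_a's own y axis and vertical below 0.61 rad and y of slide_a_frosted in the frame of mouth below -0.02 m and contact force between the fingers and slide_a above 2 N and linear speed of slide_a below 0.02 m/s and y of slide_b in the frame of rack between 0.033 and 0.047 m and angle between slide_b's own z axis and vertical below 0.3 rad and contact force between the fingers and slide_b below 0.1 N) or (x of slide_b in the frame of mouth between 0.024 and 0.034 m and y of slide_b in the frame of mouth between -0.006 and 0.006 m and z of slide_b in the frame of mouth between -0.002 and 0.01 m and angle between slide_b's own y axis and vertical below 0.61 rad and y of slide_b_frosted in the frame of mouth below -0.02 m and contact force between the fingers and slide_b above 2 N and linear speed of slide_b below 0.02 m/s and y of slide_a in the frame of rack between 0.033 and 0.047 m and angle between slide_a's own z axis and vertical below 0.3 rad and contact force between the fingers and slide_a below 0.1 N))); the arm keeps its last pose, push and grip.
It fails at once if a slide is squeezed hard: pinched with more than 45 N (both fingers together over 90 N) (contact force between the fingers and slide_a above 90 N or contact force between the fingers and slide_b above 90 N).
It fails at once if a slide is jammed against the reader with more than 30 N (contact force between any of slide_a, slide_b and reader above 30 N).
It fails at once if both slides are shifted by more than 20 mm: the second slide was disturbed (distance of each of slide_a, slide_b from where it was at the start of the episode above 0.02 m).
It fails at once if a bystander (pot, dish or meter) is moved more than 20 mm (distance of any of clear_pot, petri, ph_meter from where it was at the start of the episode above 0.02 m).
It also fails if it takes over 38 s, if anything falls off the work surface, if the arm or the gripper's body presses on something with over 40 N, if the wrist force passes 120 N, or if a joint passes its speed limit or range.

### The arm

A 7-joint arm with a two-finger parallel gripper is mounted at the origin on a cart in front of the work surface, level with it; the furniture and walls round the work are solid. World frame = base frame: x ahead of the robot, y to its left, z up, the work surface at z = 0. Lengths are in m, angles in rad, forces in N, time in s.
With the tool pointing down it reaches from about 0.4 to 0.875 m from the base axis. Payload 19.3 kg.
Tool frame: the origin (TCP) lies at the very end of the fingers, on their centre line; the grasp point (between the pads) lies bot.tcp_to_grasp behind it (bot.tcp_to_grasp is the distance from the TCP to the grasp point, in m); z points along the fingers, y is the direction in which the jaws open and shut (so a half turn about z gives the same grasp; the last joint's range is limited). The gripper opens to 85 mm and grips with 20 to 120 N. Pads are 22 mm wide; open, the fingers measure 114 mm over their backs; the gripper's body (76 mm by 85 mm) begins 54 mm behind the grasp point. The pads swing forward as they close: fully open they stand 13 mm farther back than shut.
Start: joints at [-1.349, 0.521, -0.036, 1.599, 0.021, 1.021, -0.113], TCP at [0.18, 0.599, 0.231] pointing down, gripper open.
Joint ranges: [-2.91, 2.91], [-0.3, 2.13], [-1.5, 1.42], [0.17, 2.43], [-1.26, 4.41], [0.16, 1.93], [-2.52, 2.52]. Speed limits (rad/s): [1.89, 1.89, 2.39, 2.39, 3.01, 3.01, 3.01].

### API

Orientations are given as [roll, pitch, yaw] about the fixed x, y, z axes, in that order (R = Rz(yaw) Ry(pitch) Rx(roll)).
In Python, from workcell import bot gives the robot as it stands.
- The arm moves only by the tool servo_tool, never from a script. Its argument "targets" is a list of rows, each a list of 2 entries, a list of its own where there are three numbers: the shift along the tool's x, y, z in units of 0.05 m (1.0 is 0.05 m), then the turn about the tool's z in units of 5 degrees (1.0 is 5 degrees). A call has 1 to 12 rows; each row shifts and turns the commanded pose from where the row before left it, along the tool's axes as they then stand; what a row does not reach is not made up. A row lasts 1/8 s, in which the tool goes at most 62.5 mm and 10.7 degrees, less where a joint would pass 70% of its speed; a pose out of reach is approached as far as the arm can. A call with a number of a shift or a turn outside -1 to 1 is refused whole. A call with a gripper value outside its range is refused whole. "gripper" is the opening, from -1 (shut) to 1 (fully open), so that 0 is half open, set as the call begins (left out, the last holds). The fingers move at their own pace and stop on an object; "newtons" is the grip in N (left out, the last holds). Time passes only in rows, so rows that do not move let the fingers close. It gives the time, the measured TCP pose, the force and the opening at its end, in the units of the state.
- bot.observe(): the state, without advancing time (a new reading comes with each control period).
- bot.grab_frame(name): name is "scene" or "side" or "wrist"; returns the picture (420x560x3 uint8, blue, green, red); there is no depth.
- bot.get_calibration(name): a dict with "fx", "fy", "cx", "cy" (pixels), "k1" (the pictures are not rectified: a ray, as slopes to the right and down, at radius r is drawn at 1 + k1 r^2 times it, then the intrinsics apply), "pose" (4x4, takes a point from camera to world coordinates). Camera axes: x right, y up, looking along -z (the intrinsics and any distortion apply to the point x, -y, -z); pixel columns grow to the right and rows downward; lengths in m; the calibration is good to about 2 mm. A picture is of the moment at which its call begins: read the wrist's pose just before it. get_calibration takes no time and is no camera call; for the wrist camera it gives the pose at the moment of the call.
- bot.job_done(): hands the job in, once; it reports no verdict.
The state is a dict: "clock": time; "qpos": joint angles; "qd": joint speeds; "joint_efforts": joint torques, N m; "position": TCP position; "tool_rot": TCP orientation; "force": force on the tool from outside, world axes, zero at the start; "moment": the same for the moment, N m; "grip_width": finger opening in m.
Only numpy, scipy, OpenCV 4.12 (cv2) and the standard library are available. Lean on these libraries where they do the work, as an engineer would, in place of code of your own. Each camera call takes 0.05 s, during which the arm holds its last target.

## Working session

There is one attempt and no reset: what is moved stays moved. The work goes in short steps, Python scripts to look and compute and a tool call to move; the robot and the scene stay as the last step left them, time stands still between calls to the robot, and variables do not carry over. Pictures are saved under pics/ and viewed, and the job is handed in when it is done.

Besides the shell and the picture viewer there is one more tool, called after ">>>" as name([rows], argument=value, ...), one row to a line, values as JSON. servo_tool: Moves the arm, as the interface text tells. Its arguments: {"type":"object","properties":{"targets":{"type":"array","items":{"type":"array"}},"gripper":{"type":"number"},"newtons":{"type":"number"}},"required":["targets"]}

```bash
mkdir -p pics; ls; python3 - <<'E'
from workcell import bot
import cv2
for k,v in bot.observe().items(): print(k,v)
print(bot.tcp_to_grasp)
for n in ("scene","side","wrist"):
    f=bot.grab_frame(n); cv2.imwrite(f"pics/{n}0.png",f)
    c=bot.get_calibration(n); print(n,{k:(v if k!='pose' else v) for k,v in c.items()})
E
```

```text
pics
clock 0.0
qpos [-1.34919005  0.5220068  -0.03632821  1.59998161  0.0211852   1.02110147
 -0.11280936]
qd [-0.00062739  0.0019855   0.00063038 -0.00036693 -0.00147494  0.00134032
  0.00229948]
joint_efforts [ 7.83544442e-05 -9.27096605e+01  1.97971366e+00 -3.69949651e+01
  1.78213301e-02  7.77789362e-03  1.86437285e-05]
position [0.17973782 0.59825669 0.23073967]
tool_rot [-3.14048178e+00  6.60664262e-05  2.84975956e+00]
force [ 0.07839243  0.34223082 -0.42600374]
moment [-0.00671114 -0.01003569 -0.02795342]
grip_width 0.08540652802624167
0.0187
scene {'fx': 380.7251479449263, 'fy': 380.7251479449263, 'cx': 273.37746473929025, 'cy': 208.27794440625863, 'k1': 0.015396665341106402, 'pose': array([[ 0.88477007,  0.25410624, -0.39065579,  0.19313374],
       [-0.46566048,  0.44877261, -0.7627342 , -0.75181483],
       [-0.0184999 ,  0.85675735,  0.5153878 ,  0.55390118],
       [ 0.        ,  0.        ,  0.        ,  1.        ]])}
side {'fx': 537.6082571929219, 'fy': 537.6082571929219, 'cx': 281.49818450151565, 'cy': 196.30982624835502, 'k1': -0.01767677872416085, 'pose': array([[ 0.95090779,  0.13581877, -0.27807846,  0.17874325],
       [-0.30866024,  0.48135899, -0.82037941, -1.09105302],
       [ 0.02243264,  0.86593694,  0.49964987,  0.73379459],
       [ 0.        ,  0.        ,  0.        ,  1.        ]])}
wrist {'fx': 378.2343896152309, 'fy': 378.2343896152309, 'cx': 281.2057800970808, 'cy': 213.03509085012348, 'k1': -0.10802315593546484, 'pose': array([[ 0.28901095, -0.92124397, -0.26035019,  0.11452387],
       [ 0.95732491,  0.27774956,  0.07990113,  0.61720508],
       [-0.00129628, -0.27233203,  0.96220247,  0.37231198],
       [ 0.        ,  0.        ,  0.        ,  1.        ]])}
```

View pics/scene0.png

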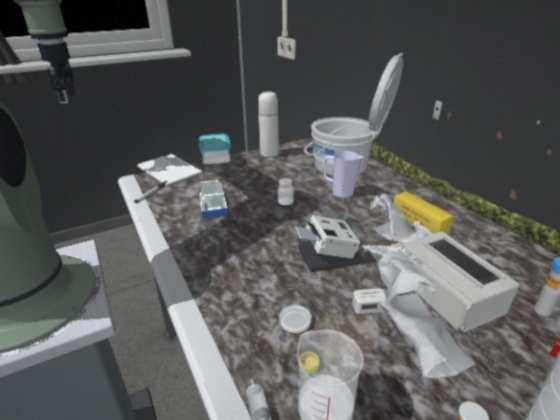

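View pics/side0.png

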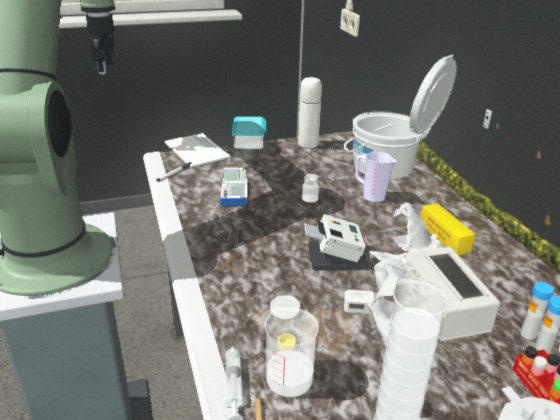

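View pics/wrist0.png

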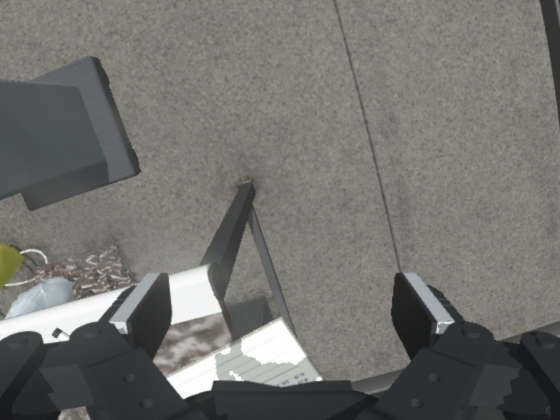

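```bash
cat > h.py <<'E'
import numpy as np, cv2
from scipy.spatial.transform import Rotation as Ro
def ray(c,u,v):
    x=(u-c['cx'])/c['fx'];y=(v-c['cy'])/c['fy'];X,Y=x,y
    for _ in range(20):
        s=1+c['k1']*(X*X+Y*Y);X,Y=x/s,y/s
    P=np.array(c['pose']);return P[:3,3],P[:3,:3]@np.array([X,-Y,-1.])
def plane(c,u,v,z):
    o,d=ray(c,u,v);return o+d*(z-o[2])/d[2]
def tri(*obs):
    A=np.zeros((3,3));b=np.zeros(3);L=[]
    for c,u,v in obs:
        o,d=ray(c,u,v);d=d/np.linalg.norm(d);M=np.eye(3)-np.outer(d,d);A+=M;b+=M@o;L.append((o,M))
    p=np.linalg.solve(A,b);return p,[np.linalg.norm(M@(p-o)) for o,M in L]
def proj(c,p):
    P=np.array(c['pose']);q=P[:3,:3].T@(np.asarray(p)-P[:3,3]);x,y=q[0]/-q[2],-q[1]/-q[2];s=1+c['k1']*(x*x+y*y)
    return np.array([x*s*c['fx']+c['cx'],y*s*c['fy']+c['cy']])
E
python3 - <<'E'
import cv2
s=cv2.imread('pics/scene0.png');d=cv2.imread('pics/side0.png')
def crop(im,x,y,w,h,k): return cv2.resize(im[y:y+h,x:x+w],None,fx=k,fy=k,interpolation=cv2.INTER_CUBIC)
a=crop(s,190,170,50,50,8);b=crop(d,210,160,50,50,8)
cv2.imwrite('pics/rack.png',cv2.hconcat([a,b]))
a=crop(s,290,205,80,70,5);b=crop(d,300,205,80,70,5)
cv2.imwrite('pics/reader.png',cv2.hconcat([a,b]))
E
```

```text
(no output)
```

View pics/rack.png

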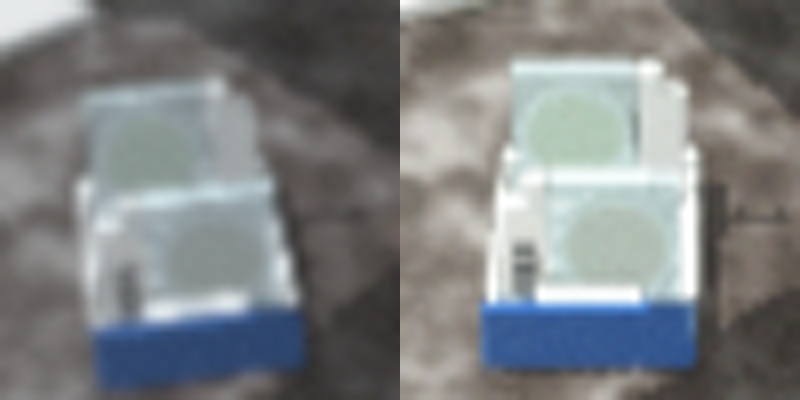

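View pics/reader.png

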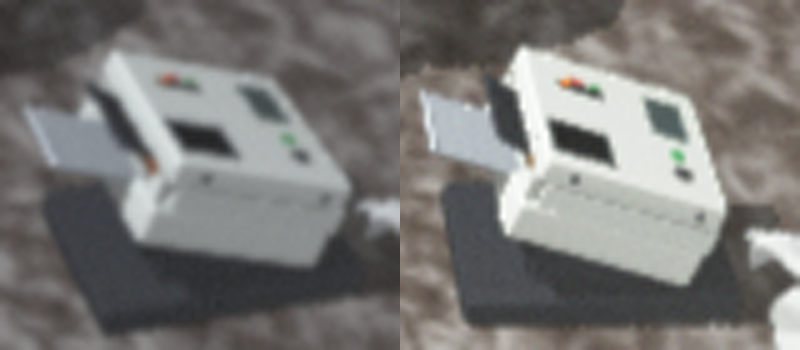

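```bash
cat > m.py <<'E'
from h import *
from workcell import bot
cs=bot.get_calibration('scene');cd=bot.get_calibration('side')
def cv(x,y,k,ox,oy): return ((x+.5)/k-.5+ox,(y+.5)/k-.5+oy)
def S(x,y): return cv(x,y,8,190,170)
def D(x,y): return cv(x-400,y,8,210,160)
def S2(x,y): return cv(x,y,5,290,205)
def D2(x,y): return cv(x-400,y,5,300,205)
def show(n,a,b,z=None):
    p,e=tri((cs,*a),(cd,*b));s=f"{n} tri {p.round(4)} err {np.round(e,4)}"
    if z is not None: s+=f"  plane z={z}: {plane(cs,*a,z).round(4)} {plane(cd,*b,z).round(4)}"
    print(s)
E
python3 - <<'E'
from m import *
show('bar top L',S(95,328),D(484,303),.024)
show('bar top R',S(303,310),D(697,303),.024)
show('bar bot L',S(105,388),D(484,370),.0)
show('bar bot R',S(303,365),D(694,370),.0)
show('far slide TL',S(80,95),D(512,62),.059)
show('far slide notchTR',S(222,82),D(660,65),.059)
show('near slide TR',S(273,185),D(690,178),.059)
show('near notch TL inner',S(145,198),D(545,175),.059)
print()
show('tongue far tip',S2(25,110),D2(424,92),.0806)
show('tongue near tip',S2(48,165),D2(436,150),.0806)
show('head top near-left',S2(178,182),D2(540,170))
show('head top far-left',S2(112,50),D2(522,48))
show('head top far-right',S2(272,80),D2(690,98))
show('head top near-right',S2(350,190),D2(725,215))
show('foot front-near',S2(108,332),D2(465,320),0.0)
show('foot front-far',S2(45,200),D2(443,190),0.0)
E
```

```text
bar top L tri [0.4108 0.0804 0.0447] err [0.0016 0.0016]  plane z=0.024: [0.4207 0.1173 0.024 ] [0.4169 0.1125 0.024 ]
bar top R tri [0.4775 0.0685 0.0394] err [0.0003 0.0003]  plane z=0.024: [0.4862 0.0936 0.024 ] [0.4839 0.0936 0.024 ]
bar bot L tri [0.4078 0.068  0.0285] err [0.0025 0.0025]  plane z=0.0: [0.4213 0.1171 0.    ] [0.4155 0.1101 0.    ]
bar bot R tri [0.4798 0.0811 0.0085] err [0.002 0.002]  plane z=0.0: [0.4858 0.0976 0.    ] [0.482  0.0912 0.    ]
far slide TL tri [0.4415 0.1737 0.0803] err [0.0011 0.0011]  plane z=0.059: [0.4531 0.2179 0.059 ] [0.4498 0.2125 0.059 ]
far slide notchTR tri [0.4922 0.173  0.0728] err [0.0012 0.0012]  plane z=0.059: [0.5014 0.2022 0.059 ] [0.4983 0.1967 0.059 ]
near slide TR tri [0.4881 0.1172 0.0591] err [0.0013 0.0013]  plane z=0.059: [0.4889 0.12   0.059 ] [0.4875 0.1149 0.059 ]
near notch TL inner tri [0.4282 0.0648 0.096 ] err [0.001 0.001]  plane z=0.059: [0.4478 0.1329 0.059 ] [0.4423 0.1297 0.059 ]

tongue far tip tri [ 0.5545 -0.1475  0.082 ] err [0.0006 0.0006]  plane z=0.0806: [ 0.5562 -0.1448  0.0806] [ 0.5548 -0.1465  0.0806]
tongue near tip tri [ 0.5525 -0.1708  0.0667] err [0.0011 0.0011]  plane z=0.0806: [ 0.5433 -0.1859  0.0806] [ 0.5438 -0.1915  0.0806]
head top near-left tri [ 0.5705 -0.2421  0.098 ] err [0.0003 0.0003]
head top far-left tri [ 0.6031 -0.1422  0.0947] err [0.0014 0.0014]
head top far-right tri [ 0.6804 -0.1617  0.0655] err [0.0009 0.0009]
head top near-right tri [ 0.6576 -0.2472  0.0637] err [0.0018 0.0018]
foot front-near tri [ 0.5461 -0.2316  0.0192] err [0.0016 0.0016]  plane z=0.0: [ 0.5606 -0.2111  0.    ] [ 0.5545 -0.2105  0.    ]
foot front-far tri [ 0.5687 -0.1424  0.0233] err [0.0013 0.0013]  plane z=0.0: [ 0.5866 -0.1139  0.    ] [ 0.5803 -0.1134  0.    ]
```

```bash
cat > plan.py <<'E'
from h import *
def Rt(yaw): # deg
    a=np.radians(yaw);return np.array([[np.cos(a),np.sin(a),0],[np.sin(a),-np.cos(a),0],[0,0,-1]])
def rows(p0,yaw0,p1,yaw1,n,nt=None):
    nt=nt or n
    p=np.array(p0,float);y=yaw0;out=[]
    for i in range(n):
        t=p0+(np.array(p1)-p0)*(i+1)/n
        d=Rt(y).T@(t-p)/.05
        d=d.round(2)
        ty=yaw0+(yaw1-yaw0)*min(1,(i+1)/nt);k=round(-(ty-y)/5,2)
        p=p+Rt(y)@d*.05; y=y-5*k
        out.append([d.tolist(),k])
    return out,p,y
def now():
    from workcell import bot
    o=bot.observe();return np.array(o['position']),np.degrees(o['tool_rot'][2]),o
def prt(r):
    print(str(r).replace(' ',''), 'max',max(abs(v) for a,b in r for v in a+[b]))
E
python3 - <<'E'
from plan import *
p,y,o=now()
r,q,yy=rows(p,y,[.452,.135,.20],72.2,20)
prt(r[:12]);prt(r[12:]);print(q,yy)
E
```

```text
[[[-0.39,-0.37,0.03],np.float64(0.91)],[[-0.43,-0.33,0.03],np.float64(0.91)],[[-0.44,-0.3,0.03],np.float64(0.91)],[[-0.47,-0.26,0.03],np.float64(0.91)],[[-0.49,-0.22,0.03],np.float64(0.91)],[[-0.5,-0.19,0.04],np.float64(0.91)],[[-0.52,-0.14,0.03],np.float64(0.92)],[[-0.53,-0.1,0.03],np.float64(0.91)],[[-0.53,-0.06,0.03],np.float64(0.91)],[[-0.54,-0.02,0.03],np.float64(0.91)],[[-0.54,0.03,0.03],np.float64(0.91)],[[-0.53,0.06,0.03],np.float64(0.91)]] max 0.92
[[[-0.53,0.11,0.03],np.float64(0.91)],[[-0.51,0.15,0.03],np.float64(0.91)],[[-0.5,0.2,0.03],np.float64(0.91)],[[-0.49,0.23,0.03],np.float64(0.91)],[[-0.47,0.27,0.03],np.float64(0.91)],[[-0.44,0.3,0.04],np.float64(0.91)],[[-0.41,0.34,0.03],np.float64(0.91)],[[-0.39,0.37,0.03],np.float64(0.92)]] max 0.92
[0.45197069 0.1351882  0.19985417] 72.17651929417138
```

>>> servo_tool([
  [[-0.39,-0.37,0.03],0.91],
  [[-0.43,-0.33,0.03],0.91],
  [[-0.44,-0.3,0.03],0.91],
  [[-0.47,-0.26,0.03],0.91],
  [[-0.49,-0.22,0.03],0.91],
  [[-0.5,-0.19,0.04],0.91],
  [[-0.52,-0.14,0.03],0.92],
  [[-0.53,-0.1,0.03],0.91],
  [[-0.53,-0.06,0.03],0.91],
  [[-0.54,-0.02,0.03],0.91],
  [[-0.54,0.03,0.03],0.91],
  [[-0.53,0.06,0.03],0.91],
], gripper=1, newtons=20)

```text
clock: 1.65
position: [0.3439, 0.319, 0.2127]
tool_rot: [3.141, -0.0, 1.891]
force: [-0.2, -0.2, 0.5]
grip_width: 0.0854
```

>>> servo_tool([
  [[-0.53,0.11,0.03],0.91],
  [[-0.51,0.15,0.03],0.91],
  [[-0.5,0.2,0.03],0.91],
  [[-0.49,0.23,0.03],0.91],
  [[-0.47,0.27,0.03],0.91],
  [[-0.44,0.3,0.04],0.91],
  [[-0.41,0.34,0.03],0.91],
  [[-0.39,0.37,0.03],0.92],
  [[0,0,0],0],
  [[0,0,0],0],
])

```text
clock: 2.9
position: [0.452, 0.1353, 0.2002]
tool_rot: [-3.141, 0.0, 1.259]
force: [0.6, -0.3, -0.3]
grip_width: 0.0853
```

```bash
python3 - <<'E'
from workcell import bot
import cv2,pickle
o=bot.observe();print(o['clock'],o['position'],o['tool_rot'],o['qpos'],o['force'])
c=bot.get_calibration('wrist');f=bot.grab_frame('wrist')
cv2.imwrite('pics/w1.png',f);pickle.dump(c,open('w1.pkl','wb'))
E
```

```text
2.9 [0.45199419 0.13527896 0.20018066] [-3.14134367e+00  9.02756457e-05  1.25922810e+00] [-0.77599642  0.35205784  0.45507126  2.04128635 -0.2143933   0.79341575
 -0.50540018] [ 0.59405719 -0.30735961 -0.25946794]
```

View pics/w1.png

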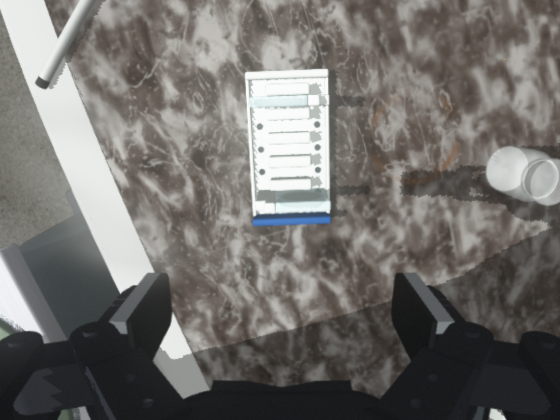

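```bash
python3 - <<'E'
import cv2
f=cv2.imread('pics/w1.png');cv2.imwrite('pics/w1c.png',cv2.resize(f[60:235,235:345],None,fx=5,fy=5,interpolation=cv2.INTER_CUBIC)[:, :][275:])
cv2.imwrite('pics/w1d.png',cv2.resize(f[60:160,235:345],None,fx=5,fy=5,interpolation=cv2.INTER_CUBIC))
E
```

```text
(no output)
```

View pics/w1c.png

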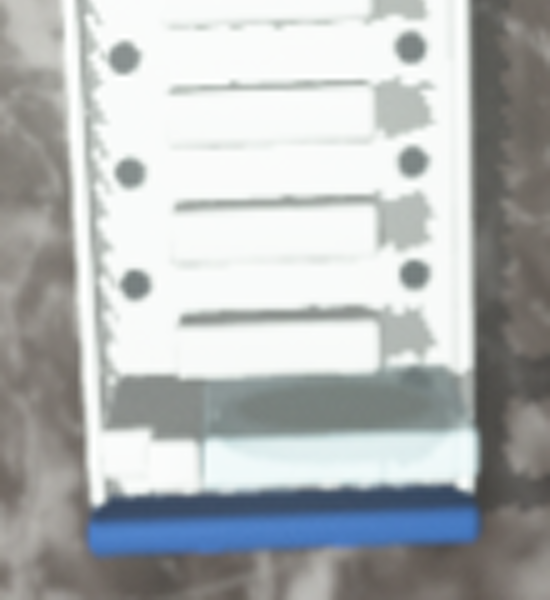

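View pics/w1d.png

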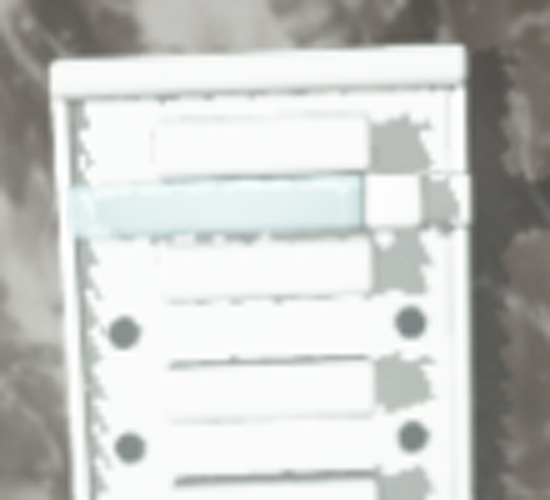

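```bash
python3 - <<'E'
from h import *
import pickle
c=pickle.load(open('w1.pkl','rb'))
A=lambda x,y,z:plane(c,(x+.5)/5-.5+235,(y+275.5)/5-.5+60,z)
B=lambda x,y,z:plane(c,(x+.5)/5-.5+235,(y+.5)/5-.5+60,z)
L,R=A(90,554,.024),A(478,540,.024);d=R-L;print('bar',L,R,np.linalg.norm(d),np.degrees(np.arctan2(d[1],d[0])))
x=d/np.linalg.norm(d);y=np.array([-x[1],x[0],0])
# yaw from rim sides
for a,b in ((B(52,62,.011),A(92,500,.011)),(B(465,45,.011),A(473,490,.011))):
    e=a-b;print('rim yaw',np.degrees(np.arctan2(e[1],e[0]))-90,np.linalg.norm(e))
cen=(L+R)/2+.066*y;print('cen',cen)
def loc(p):
    p=p-cen;return np.array([p@x,p@y])*1000
for n,p in dict(RT=A(478,430,.059),RB=A(478,483,.059),notchin_t=A(150,438,.059),notchin_b=A(150,492,.059),Lend=A(100,432,.051),Lendb=A(100,480,.051)).items():print(n,loc(p).round(1),p.round(4))
for n,p in dict(s2L_t=B(72,188,.059),s2L_b=B(72,238,.059),s2R=B(365,176,.059),s2notch=B(420,175,.059),s2end=B(470,172,.051),farL=B(52,62,.011),farR=B(465,45,.011)).items():print(n,loc(p).round(1))
E
```

```text
bar [0.41876942 0.11120163 0.024     ] [0.48461693 0.09260471 0.024     ] 0.06842324362355459 -15.770955011225936
rim yaw -15.829983901319693 0.12385092038837475
rim yaw -15.629998320021684 0.12480046274459515
cen [0.46963147 0.16541866 0.024     ]
RT [ 29.9 -37.2] [0.4883 0.1215 0.059 ]
RB [ 29.9 -45.7] [0.486  0.1133 0.059 ]
notchin_t [-20.7 -36.6] [0.4398 0.1358 0.059 ]
notchin_b [-21.1 -45.2] [0.437  0.1277 0.059 ]
Lend [-29.  -37.3] [0.4316 0.1374 0.051 ]
Lendb [-29.4 -45.2] [0.429  0.1299 0.051 ]
s2L_t [-28.2  42. ]
s2L_b [-28.6  35. ]
s2R [14.1 42.1]
s2notch [22.1 42. ]
s2end [30.3 42.4]
farL [-34.3  64. ]
farR [34.6 64.3]
```

```bash
python3 - <<'E'
from plan import *
p,y,o=now()
prt(rows(p,y,[.4587,.126,.10],74.25,4)[0])
E
```

```text
[[[-0.04,0.05,0.5],np.float64(-0.1)],[[-0.03,0.04,0.5],np.float64(-0.11)],[[-0.04,0.05,0.5],np.float64(-0.1)],[[-0.03,0.05,0.5],np.float64(-0.1)]] max 0.5
```

>>> servo_tool([
  [[-0.04,0.05,0.5],-0.1],
  [[-0.03,0.04,0.5],-0.11],
  [[-0.04,0.05,0.5],-0.1],
  [[-0.03,0.05,0.5],-0.1],
  [[0,0,0.5],0],
  [[0,0,0.5],0],
  [[0,0,0.3],0],
  [[0,0,0.14],0],
  [[0,0,0],0],
  [[0,0,0],0],
])

```text
clock: 4.2
position: [0.4594, 0.1261, 0.0289]
tool_rot: [3.141, -0.001, 1.296]
force: [-0.7, -0.2, -0.5]
grip_width: 0.0854
```

```bash
python3 - <<'E'
from workcell import bot
import cv2
f=bot.grab_frame('wrist');o=bot.observe();print(o['clock'],o['position'],o['tool_rot'],o['force'],o['grip_width'])
cv2.imwrite('pics/w2.png',f)
E
```

```text
4.25 [0.45939164 0.12614324 0.02890677] [ 3.14083003e+00 -6.16277151e-04  1.29562875e+00] [1.10644914 1.12452029 0.41829376] 0.08564308268279303
```

View pics/w2.png

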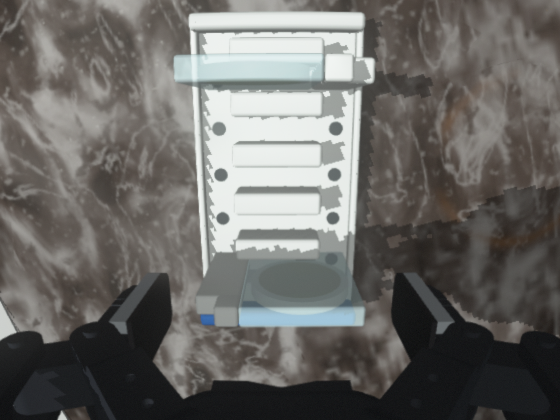

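>>> servo_tool([
  [[0,0,0],0],
  [[0,0,0],0],
  [[0,0,0],0],
  [[0,0,0],0],
  [[0,0,0],0],
  [[0,0,0],0],
], gripper=-1, newtons=20)

```text
clock: 5.0
position: [0.4592, 0.1261, 0.0287]
tool_rot: [3.141, -0.0, 1.296]
force: [0.2, 0.5, 7.9]
grip_width: 0.0594
```

```bash
python3 - <<'E'
from workcell import bot
import cv2
f=bot.grab_frame('wrist');o=bot.observe();print(o['clock'],o['position'],o['tool_rot'],o['force'],o['grip_width'])
cv2.imwrite('pics/w3.png',f)
E
```

```text
5.05 [0.45927039 0.12605989 0.02871754] [ 3.14120015e+00 -4.89532067e-04  1.29551168e+00] [-1.29527304 -0.14579172  8.75250145] 0.05955631048353877
```

View pics/w3.png

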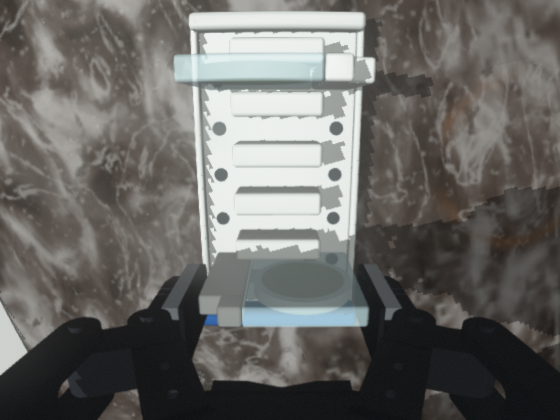

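>>> servo_tool([
  [[0,0,-0.07],0],
  [[0,0,-0.07],0],
  [[0,0,0],0],
  [[0.06,0,0],0],
  [[0.06,0,0],0],
  [[0.06,0,0],0],
  [[0.06,0,0],0],
  [[0,0,0],0],
])

```text
clock: 6.05
position: [0.462, 0.137, 0.035]
tool_rot: [-3.141, 0.001, 1.295]
force: [-0.3, -4.8, 0.4]
grip_width: 0.0593
```

```bash
python3 - <<'E'
from workcell import bot
import cv2
f=bot.grab_frame('wrist');o=bot.observe();print(o['clock'],o['position'],o['tool_rot'],o['force'],o['moment'],o['grip_width'])
cv2.imwrite('pics/w4.png',f)
E
```

```text
6.1 [0.46201639 0.13701747 0.03504908] [-3.14107643e+00  1.07108335e-03  1.29522904e+00] [-0.80829099 -5.52636937 -0.85012512] [-1.05648521  0.19073904 -0.00267973] 0.05951071963780023
```

View pics/w4.png

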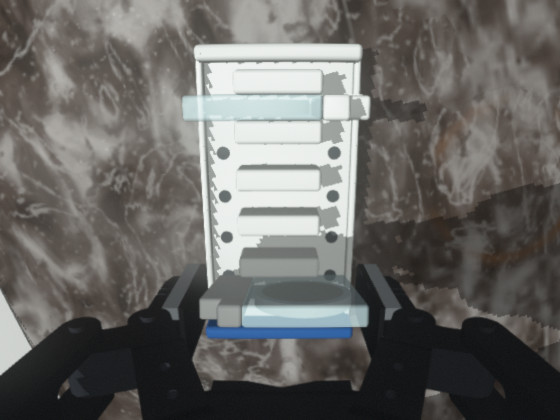

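>>> servo_tool([
  [[0.06,0,0],0],
  [[0.06,0,0],0],
  [[0.06,0,0],0],
  [[0.06,0,0],0],
  [[0,0,0],0],
])

```text
clock: 6.72
position: [0.4652, 0.1488, 0.0351]
tool_rot: [-3.141, 0.001, 1.296]
force: [-2.2, -4.5, -0.1]
grip_width: 0.0595
```

```bash
python3 - <<'E'
from workcell import bot
import cv2
f=bot.grab_frame('wrist');g=bot.grab_frame('side');o=bot.observe();print(o['clock'],o['position'],o['tool_rot'],o['force'],o['moment'],o['grip_width'])
cv2.imwrite('pics/w5.png',f);cv2.imwrite('pics/d5.png',cv2.resize(g[130:230,190:290],None,fx=6,fy=6,interpolation=cv2.INTER_CUBIC))
E
```

```text
6.825 [0.46524637 0.14879608 0.03514036] [-3.14102128e+00  6.36560643e-04  1.29543808e+00] [-2.83230344 -5.02359517 -0.17490502] [-0.93775026  0.4944564  -0.01592934] 0.05940225370924063
```

View pics/w5.png

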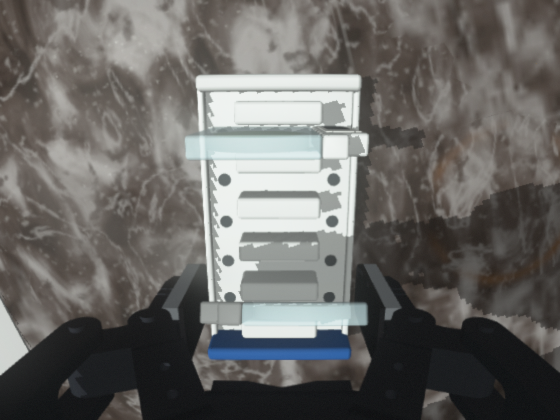

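View pics/d5.png

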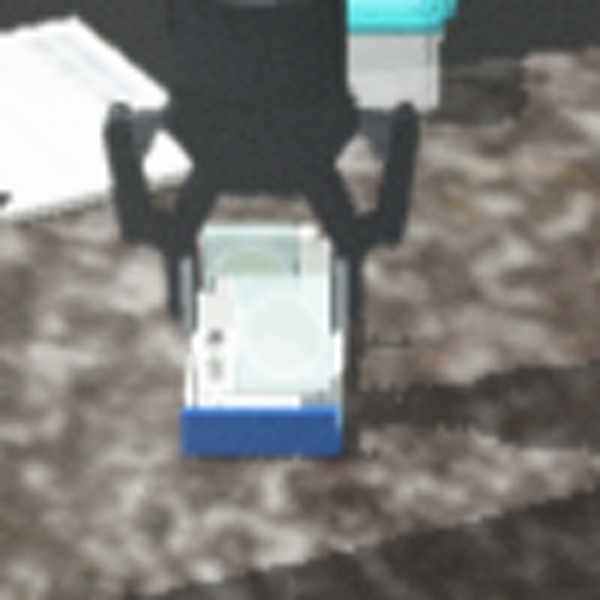

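```bash
python3 - <<'E'
from plan import *
p,y,o=now();print(o['qpos'])
p[2]=.185
r,q,yy=rows(p,y,[.611,-.184,.185],164.6,20)
prt(r[:8]);prt(r[8:]);print(q,yy)
from m import *
print(plane(cs,286,203,0),plane(cs,295,320,0),plane(cs,369,302,0))
E
```

```text
[-0.63113392  0.65941229  0.26916054  2.09829143 -0.39872219  0.43268657
 -0.32639207]
[[[-0.28,0.23,0.0],np.float64(-0.9)],[[-0.3,0.21,0.0],np.float64(-0.91)],[[-0.31,0.18,0.0],np.float64(-0.9)],[[-0.33,0.16,0.0],np.float64(-0.91)],[[-0.34,0.13,0.0],np.float64(-0.9)],[[-0.35,0.11,0.0],np.float64(-0.9)],[[-0.35,0.08,0.0],np.float64(-0.91)],[[-0.36,0.05,0.0],np.float64(-0.9)]] max 0.91
[[[-0.36,0.02,0.0],np.float64(-0.9)],[[-0.37,-0.01,0.0],np.float64(-0.91)],[[-0.36,-0.04,0.0],np.float64(-0.9)],[[-0.35,-0.06,0.0],np.float64(-0.91)],[[-0.36,-0.1,0.0],np.float64(-0.9)],[[-0.34,-0.12,0.0],np.float64(-0.9)],[[-0.33,-0.14,0.0],np.float64(-0.91)],[[-0.32,-0.17,0.0],np.float64(-0.9)],[[-0.31,-0.2,0.0],np.float64(-0.9)],[[-0.28,-0.22,0.0],np.float64(-0.91)],[[-0.27,-0.25,0.0],np.float64(-0.9)],[[-0.26,-0.26,0.0],np.float64(-0.91)]] max 0.91
[ 0.61120174 -0.18413944  0.185     ] 164.623134329279
[0.65846239 0.07610419 0.        ] [ 0.45754096 -0.31532555  0.        ] [ 0.61016707 -0.34561025  0.        ]
```

>>> servo_tool([
  [[0,0,-0.3],0],
  [[0,0,-0.6],0],
  [[0,0,-0.7],0],
  [[0,0,-0.7],0],
  [[0,0,-0.7],0],
  [[-0.28,0.23,0.0],-0.9],
  [[-0.3,0.21,0.0],-0.91],
  [[-0.31,0.18,0.0],-0.9],
  [[-0.33,0.16,0.0],-0.91],
  [[-0.34,0.13,0.0],-0.9],
  [[-0.35,0.11,0.0],-0.9],
  [[-0.35,0.08,0.0],-0.91],
])

```text
clock: 8.32
position: [0.5173, 0.0323, 0.1865]
tool_rot: [3.14, 0.0, 1.851]
force: [0.3, 0.4, -0.2]
grip_width: 0.0595
```

>>> servo_tool([
  [[-0.36,0.05,0.0],-0.9],
  [[-0.36,0.02,0.0],-0.9],
  [[-0.37,-0.01,0.0],-0.91],
  [[-0.36,-0.04,0.0],-0.9],
  [[-0.35,-0.06,0.0],-0.91],
  [[-0.36,-0.1,0.0],-0.9],
  [[-0.34,-0.12,0.0],-0.9],
  [[-0.33,-0.14,0.0],-0.91],
  [[-0.32,-0.17,0.0],-0.9],
  [[-0.31,-0.2,0.0],-0.9],
  [[-0.28,-0.22,0.0],-0.91],
  [[-0.27,-0.25,0.0],-0.9],
])

```text
clock: 9.82
position: [0.6042, -0.1677, 0.1867]
tool_rot: [-3.141, 0.001, 2.797]
force: [0.9, 0.4, -0.4]
grip_width: 0.0596
```

>>> servo_tool([
  [[-0.26,-0.26,0.0],-0.91],
  [[0,0,0],0],
  [[0,0,0],0],
  [[0,0,0],0],
])

```text
clock: 10.32
position: [0.6116, -0.183, 0.1857]
tool_rot: [3.141, 0.0, 2.873]
force: [-0.4, 0.7, -0.3]
grip_width: 0.0595
```

```bash
python3 - <<'E'
from workcell import bot
import cv2,pickle
o=bot.observe();print(o['clock'],o['position'],o['tool_rot'],o['qpos'],o['force'],o['grip_width'])
c=bot.get_calibration('wrist');f=bot.grab_frame('wrist')
cv2.imwrite('pics/w6.png',f);pickle.dump(c,open('w6.pkl','wb'))
E
```

```text
10.325 [ 0.61156356 -0.18299974  0.18568659] [3.14149759e+00 2.18703310e-04 2.87336686e+00] [ 0.15425041  0.59186292  0.06623324  1.6101223  -0.04581177  0.94089902
  1.53880313] [-0.37928034  0.68982759 -0.33910271] 0.059458273400955136
```

View pics/w6.png

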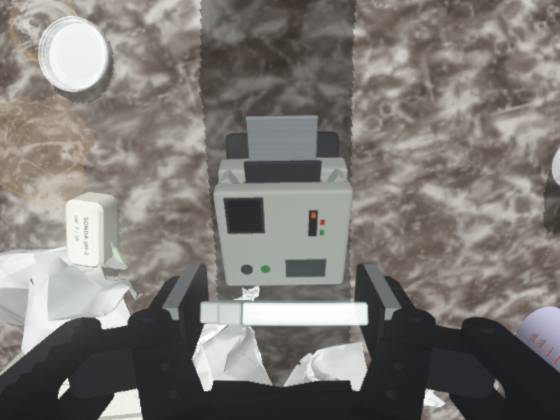

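```bash
python3 - <<'E'
import cv2
f=cv2.imread('pics/w6.png');cv2.imwrite('pics/w6c.png',cv2.resize(f[105:205,210:360],None,fx=5,fy=5,interpolation=cv2.INTER_CUBIC))
E
```

```text
(no output)
```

View pics/w6c.png

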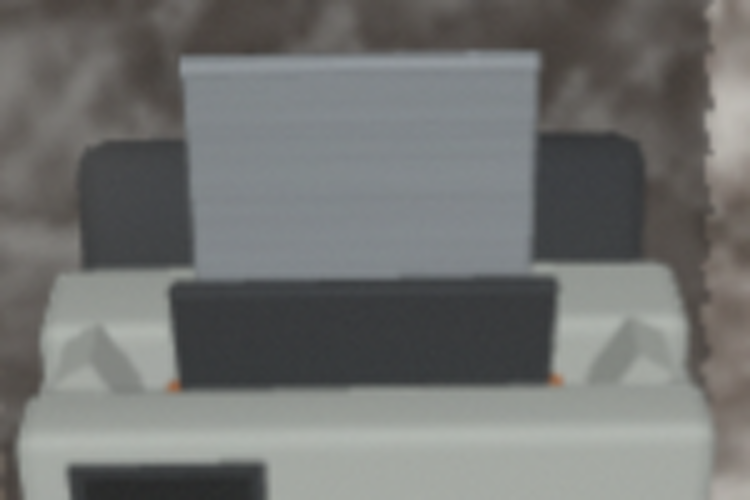

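```bash
python3 - <<'E'
from h import *
import pickle
c=pickle.load(open('w6.pkl','rb'))
A=lambda x,y,z:plane(c,(x+.5)/5-.5+210,(y+.5)/5-.5+105,z)
zt=.072+.025*np.sin(np.radians(20))
for a,b in (((182,60),(540,52)),((184,70),(539,64))):
    R,L=A(*a,zt),A(*b,zt);d=L-R;yaw=np.degrees(np.arctan2(d[1],d[0]))-90
    print('tongue R,L',R,L,'w',np.linalg.norm(d),'yaw',yaw)
# side edges: bottom visible at lip ~ x=-6 => z .074
for p,q in (((182,60),(196,278)),((540,52),(532,275))):
    a=A(*p,zt);b=A(*q,.0735);e=b-a;print('side yaw',np.degrees(np.arctan2(e[1],e[0])),np.linalg.norm(e))
R,L=A(182,62,zt),A(540,54,zt)
m=(R+L)/2
for yaw in(-15.4,):
    X=np.array([np.cos(np.radians(yaw)),np.sin(np.radians(yaw)),0]);print('mouth origin',m+X*.025*np.cos(np.radians(20)))
# lip
z=.072+.014*np.cos(np.radians(20))+.003*np.sin(np.radians(20))+.003
R,L=A(170,285,z),A(557,278,z);print('lip',R,L,np.linalg.norm(R-L))
# slide
for u,v in((201,313),(368,313)):
  print('slide end',plane(c,u,v,.22))
print(c['pose'][:3,3])
for v in (300,314,327):
  o,d=ray(c,284,v);t=np.array([np.cos(2.873),np.sin(2.873),0]);print('ray tilt',v,np.degrees(np.arctan2(-d@t,-d[2])))
E
```

```text
tongue R,L [ 0.545606   -0.18910058  0.0805505 ] [ 0.55677556 -0.1449117   0.0805505 ] w 0.04557868034556062 yaw -14.18544601422154
tongue R,L [ 0.54687622 -0.18921286  0.0805505 ] [ 0.55819778 -0.1454048   0.0805505 ] w 0.045247370388786304 yaw -14.490226664155031
side yaw -14.203776511391238 0.029749978554494502
side yaw -15.003403897158623 0.030321304100316224
mouth origin [ 0.57408079 -0.17331125  0.0805505 ]
lip [ 0.57187065 -0.19773611  0.08918176] [ 0.58402214 -0.15041062  0.08918176] 0.04886061967701965
slide end [ 0.60045249 -0.20779708  0.22      ]
slide end [ 0.61482972 -0.15585445  0.22      ]
[ 0.54581279 -0.16581509  0.32711234]
ray tilt 300 28.83164504851556
ray tilt 314 30.868719670122744
ray tilt 327 32.73815299691836
```

```bash
cat > geo.py <<'E'
from plan import *
YAW=-14.4;Xm=np.array([np.cos(np.radians(YAW)),np.sin(np.radians(YAW)),0]);Ym=np.array([-Xm[1],Xm[0],0])
M0=np.array([.5741,-.1729,.072]);s20,c20=np.sin(np.radians(20)),np.cos(np.radians(20))
fx=c20*Xm-s20*np.array([0,0,1]);fz=s20*Xm+c20*np.array([0,0,1])
Z=np.array([0,0,1.])
PIV=37.;OFF=15.;FWD=.7
def tcp_for(th,xb,zb=0.):  # B (non-label bottom corner) at mouth x=xb,z=zb mm, tilt th deg
    t=np.radians(th)
    B=M0+fx*xb/1e3+fz*zb/1e3
    P=B-((PIV*np.sin(t)-4*np.cos(t))*Xm+(-PIV*np.cos(t)-4*np.sin(t))*Z)/1e3
    return P-(FWD*Xm+OFF*Z)/1e3
def inm(p): d=np.asarray(p)-M0;return np.array([d@fx,d@Ym,d@fz])*1e3
E
python3 - <<'E'
from geo import *
import pickle
c=pickle.load(open('w6.pkl','rb'))
T=np.array([.61156,-.183,.18569]);a=np.radians(164.63-180);X=np.array([np.cos(a),np.sin(a),0]);Y=np.array([-X[1],X[0],0])
for th in (25,31,37):
    t=np.radians(th);P=T+(FWD*X+OFF*Z)/1e3
    up=-np.sin(t)*X+np.cos(t)*Z;n=np.cos(t)*X+np.sin(t)*Z
    print(th,[proj(c,P+.015*up+sy*.03*Y+sn*.004*n).round(0).tolist() for sy in(-1,1) for sn in(-1,1)],[proj(c,P-.037*up+sy*.03*Y+sn*.004*n).round(0).tolist() for sy in(-1,1) for sn in(-1,1)])
E
python3 - <<'E'
import cv2
f=cv2.imread('pics/w6.png');cv2.imwrite('pics/w6s.png',cv2.resize(f[285:345,190:380],None,fx=4,fy=4,interpolation=cv2.INTER_CUBIC))
E
```

```text
25 [[195.0, 288.0], [195.0, 312.0], [373.0, 288.0], [374.0, 312.0]] [[220.0, 284.0], [220.0, 301.0], [347.0, 284.0], [347.0, 301.0]]
31 [[196.0, 283.0], [194.0, 307.0], [373.0, 283.0], [374.0, 307.0]] [[220.0, 292.0], [219.0, 310.0], [347.0, 292.0], [348.0, 310.0]]
37 [[196.0, 279.0], [194.0, 303.0], [372.0, 279.0], [374.0, 302.0]] [[220.0, 301.0], [219.0, 318.0], [347.0, 301.0], [348.0, 318.0]]
```

View pics/w6s.png

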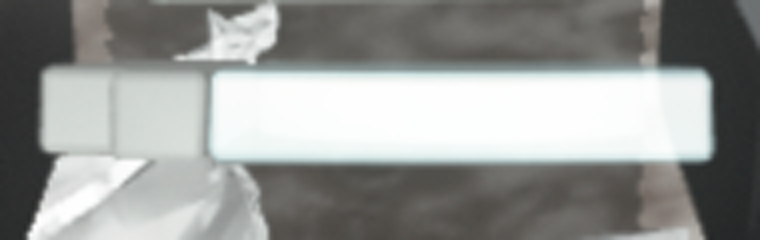

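```bash
python3 - <<'E'
from geo import *
import pickle,cv2
c=pickle.load(open('w6.pkl','rb'))
# camera rel TCP (tool frame const) -> project in tool frame
def setup(T,yaw):
    R=Rt(yaw);return T,R
T=np.array([.61156,-.183,.18569]);R=Rt(164.63)
def tp(x,y,z): return proj(c,T+R@(np.array([x,y,z])/1e3)).round(1).tolist()
print('w3 pred top', [tp(sx*4-.7,sy*30,-30.3) for sy in(-1,1) for sx in(-1,1)])
print('w3 pred notch bottom', [tp(sx*4-.7,-30,-22.3) for sx in(-1,1)])
f=cv2.imread('pics/w3.png');cv2.imwrite('pics/w3s.png',cv2.resize(f[230:345,190:380],None,fx=4,fy=4,interpolation=cv2.INTER_CUBIC))
E
```

```text
w3 pred top [[196.0, 329.5], [194.2, 308.8], [372.2, 329.2], [374.0, 308.6]]
w3 pred notch bottom [[200.7, 317.1], [199.1, 297.3]]
```

View pics/w3s.png

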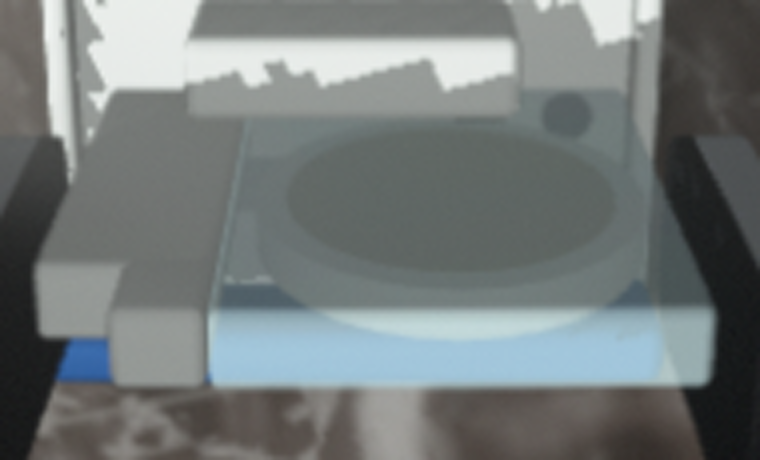

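```bash
sed -i 's/^PIV=.*/PIV=46.;OFF=23.7;FWD=3.3/' geo.py; python3 - <<'E'
from geo import *
p,y,o=now();yt=180+YAW
print('turn',-(yt-y)/5, 'now',inm(p))
prev=None
for th,xb,zb in((31,-13,30),(31,-13,4),(31,-13,0),(40,-13,0),(50,-13,0),(60,-13,0),(66,-13,0),(70,-13,0),(70,0,0),(70,20,0),(70,27,0)):
    q=tcp_for(th,xb,zb);
    if prev is None: prev=p
    d=Rt(yt).T@(q-prev);print(th,xb,zb,q.round(4),'tool d mm',(d*1e3).round(1),'units',(d/.05).round(2));prev=q
E
```

```text
turn -0.1920899838575849 now [ -2.37585098  -0.55206535 120.01708072]
31 -13 30 [ 0.5494 -0.1666  0.1224] tool d mm [64.3  0.6 63.2] units [1.29 0.01 1.26]
31 -13 4 [ 0.5408 -0.1643  0.098 ] tool d mm [ 8.9  0.  24.4] units [0.18 0.   0.49]
31 -13 0 [ 0.5394 -0.164   0.0942] tool d mm [ 1.4 -0.   3.8] units [ 0.03 -0.    0.08]
40 -13 0 [ 0.5334 -0.1625  0.0906] tool d mm [ 6.2 -0.   3.7] units [ 0.12 -0.    0.07]
50 -13 0 [ 0.5274 -0.1609  0.0854] tool d mm [6.2 0.  5.2] units [0.12 0.   0.1 ]
60 -13 0 [ 0.5224 -0.1596  0.0792] tool d mm [ 5.2 -0.   6.2] units [ 0.1  -0.    0.12]
66 -13 0 [ 0.5199 -0.159   0.0751] tool d mm [ 2.6 -0.   4.1] units [ 0.05 -0.    0.08]
70 -13 0 [ 0.5185 -0.1586  0.0722] tool d mm [ 1.5 -0.   2.9] units [ 0.03 -0.    0.06]
70 0 0 [ 0.5304 -0.1617  0.0678] tool d mm [-12.2   0.    4.4] units [-0.24  0.    0.09]
70 20 0 [ 0.5486 -0.1663  0.061 ] tool d mm [-18.8   0.    6.8] units [-0.38  0.    0.14]
70 27 0 [ 0.5549 -0.168   0.0586] tool d mm [-6.6 -0.   2.4] units [-0.13 -0.    0.05]
```

>>> servo_tool([
  [[0.3,0,0],-0.19],
  [[0.35,0.01,0],0],
  [[0.34,0,0.2],0],
  [[0.3,0,0.4],0],
  [[0.18,0,0.4],0],
  [[0,0,0.4],0],
  [[0,0,0.25],0],
  [[0,0,0.1],0],
  [[0,0,0],0],
])

```text
clock: 11.5
position: [0.5407, -0.1648, 0.0979]
tool_rot: [-3.142, 0.0, 2.89]
force: [0.5, 0.5, 0.3]
grip_width: 0.0595
```

```bash
python3 - <<'E'
from workcell import bot
import cv2,pickle
o=bot.observe();print(o['clock'],o['position'],o['tool_rot'],o['force'],o['grip_width'])
c=bot.get_calibration('wrist');f=bot.grab_frame('wrist');g=bot.grab_frame('side')
cv2.imwrite('pics/w7.png',f);pickle.dump(c,open('w7.pkl','wb'))
cv2.imwrite('pics/d7.png',cv2.resize(g[190:280,285:385],None,fx=6,fy=6,interpolation=cv2.INTER_CUBIC))
E
```

```text
11.5 [ 0.54070109 -0.16482562  0.09790118] [-3.14153163e+00  1.19882967e-05  2.88983305e+00] [0.45648009 0.47479778 0.29617233] 0.05948865727829528
```

View pics/w7.png

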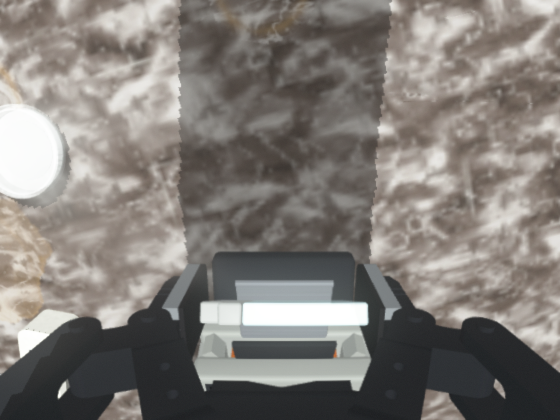

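View pics/d7.png

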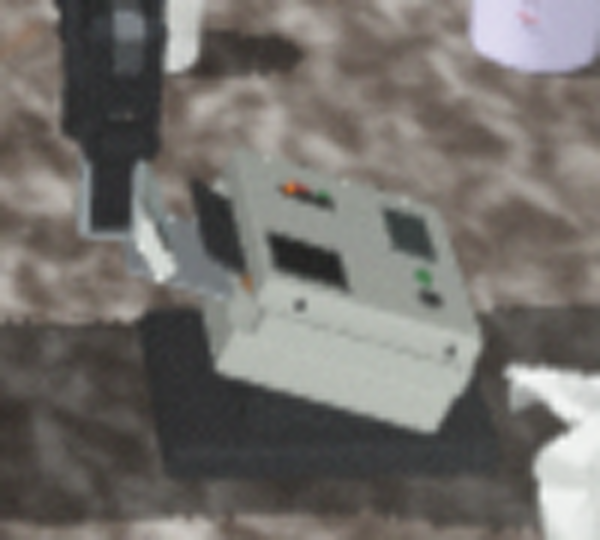

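>>> servo_tool([
  [[0.03,0,0.08],0],
  [[0.06,0,0.04],0],
  [[0.06,0,0.04],0],
  [[0.06,0,0.05],0],
  [[0.06,0,0.05],0],
  [[0,0,0],0],
])

```text
clock: 12.35
position: [0.5275, -0.1615, 0.0848]
tool_rot: [-3.142, 0.0, 2.89]
force: [2.2, -1.4, 2.1]
grip_width: 0.0594
```

```bash
cat > snap.py <<'E'
import sys
from workcell import bot
import cv2,pickle
n=sys.argv[1]
o=bot.observe();print(o['clock'],o['position'].round(4) if hasattr(o['position'],'round') else o['position'],o['tool_rot'],o['force'],o['grip_width'])
c=bot.get_calibration('wrist');f=bot.grab_frame('wrist');g=bot.grab_frame('side')
pickle.dump(c,open(f'w{n}.pkl','wb'));cv2.imwrite(f'pics/w{n}full.png',f)
a=cv2.resize(f[230:400,180:390],(420,340));b=cv2.resize(g[200:270,290:376],None,fx=5,fy=5,interpolation=cv2.INTER_CUBIC)[:340]
cv2.imwrite(f'pics/s{n}.png',cv2.hconcat([b[:340,:380],a]))
E
python3 snap.py 8
```

```text
12.35 [ 0.5275 -0.1615  0.0848] [-3.14156375e+00  2.78723602e-04  2.88983810e+00] [ 2.16011439 -1.44690741  2.06713517] 0.059395911441324056
```

View pics/s8.png

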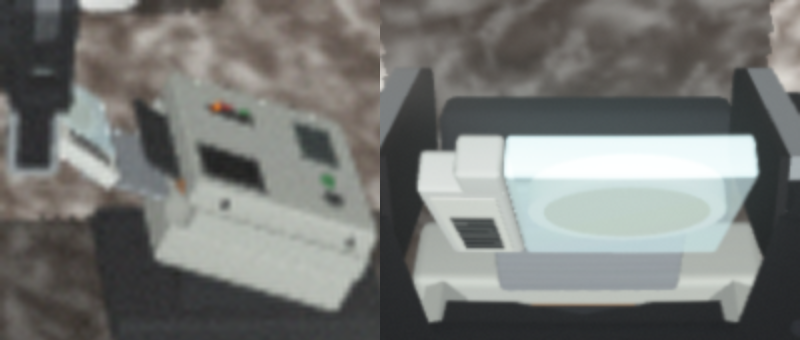

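Tilting works: the label now shows to the wrist camera, frosted end on the right side of the reader. Contact force is about 3 N. Continuing to lay it down.

>>> servo_tool([
  [[0.05,0,0.06],0],
  [[0.05,0,0.06],0],
  [[0.05,0,0.08],0],
  [[0,0,0],0],
])

```text
clock: 12.95
position: [0.5198, -0.1595, 0.0744]
tool_rot: [-3.142, -0.001, 2.89]
force: [0.7, -1.2, 2.5]
grip_width: 0.0595
```

```bash
python3 snap.py 9
```

```text
12.95 [ 0.5198 -0.1595  0.0744] [-3.14153832e+00 -8.13002624e-04  2.88982688e+00] [ 0.66578103 -1.18599185  2.54978994] 0.05947614944017961
```

View pics/s9.png

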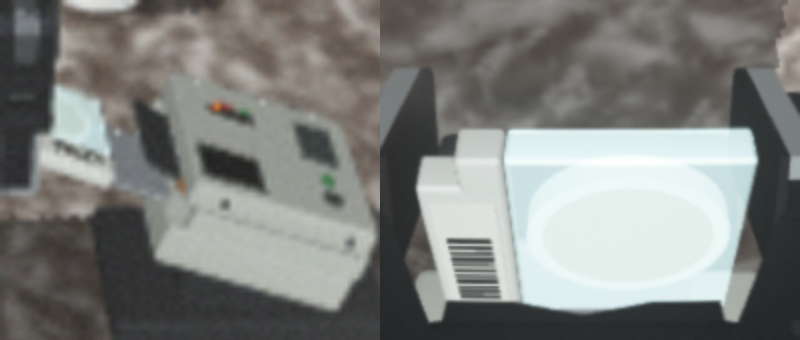

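>>> servo_tool([
  [[0.03,0,0.06],0],
  [[-0.09,0,0.034],0],
  [[-0.09,0,0.034],0],
  [[-0.09,0,0.034],0],
  [[-0.09,0,0.034],0],
  [[0,0,0],0],
])

```text
clock: 13.8
position: [0.5374, -0.1641, 0.0652]
tool_rot: [-3.142, 0.002, 2.89]
force: [3.1, -1.2, 5.4]
grip_width: 0.0591
```

```bash
python3 snap.py 10; python3 - <<'E'
from geo import *
p,y,o=now();print(inm(p),y)
E
```

```text
13.8 [ 0.5374 -0.1641  0.0652] [-3.14155009e+00  1.65809424e-03  2.88985046e+00] [ 3.05162194 -1.1625052   5.4033994 ] 0.059057197490933355
[-33.14227897  -0.55530924 -19.26710474] 165.58010947154816
```

View pics/s10.png

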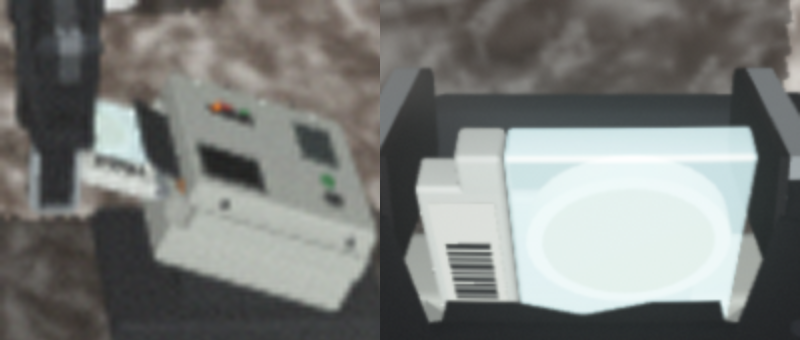

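>>> servo_tool([
  [[-0.09,0,0.015],0],
  [[-0.09,0,0.034],0],
  [[-0.04,0,0.015],0],
  [[0,0,0],0],
])

```text
clock: 14.4
position: [0.5474, -0.1667, 0.0618]
tool_rot: [-3.142, 0.001, 2.89]
force: [2.0, -1.8, 4.7]
grip_width: 0.0594
```

```bash
python3 snap.py 11; python3 - <<'E'
from geo import *
p,y,o=now();print(inm(p),y)
E
```

```text
14.4 [ 0.5474 -0.1667  0.0618] [-3.14150174e+00  5.73959892e-04  2.88992526e+00] [ 2.00146659 -1.84688808  4.67025378] 0.05941703230429381
[-22.23863612  -0.59083331 -18.9533546 ] 165.5782674800873
```

View pics/s11.png

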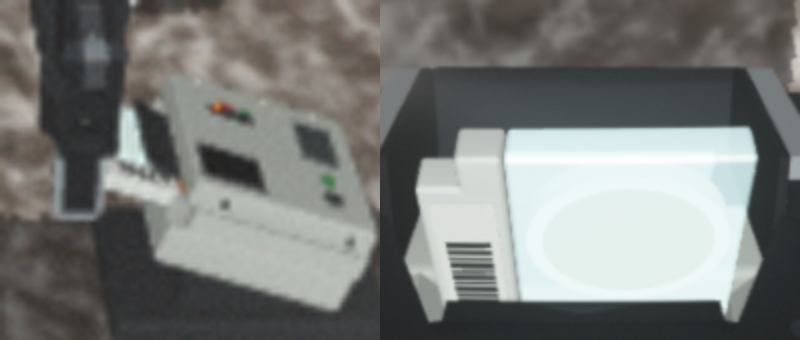

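```bash
cat > lead.py <<'E'
from geo import *
import pickle,sys
def meas(n,pts):
    c=pickle.load(open(f'w{n}.pkl','rb'))
    for x,y,zm in pts:
        u,v=180+(x-380)/2,230+y/2
        o,d=ray(c,u,v);k=(M0+fz*zm/1e3-o)@fz/(d@fz);q=inm(o+k*d);print(n,q.round(1),'lead',(q[0]+52).round(1))
E
python3 -c "
from lead import *
meas(11,[(505,163,8),(757,160,8),(505,128,0),(755,128,0)])
meas(10,[(505,163,8),(757,160,8)])"
```

```text
11 [-34.1 -14.6   8. ] lead 17.9
11 [-34.5  27.8   8. ] lead 17.5
11 [-33.9 -15.2   0. ] lead 18.1
11 [-33.6  29.   -0. ] lead 18.4
10 [-45.5 -14.5   8. ] lead 6.5
10 [-45.9  27.7   8. ] lead 6.1
```

>>> servo_tool([
  [[-0.07,0,0.025],0],
  [[-0.06,0,0.02],0],
  [[0,0,0],0],
  [[0,0,0],0],
])

```text
clock: 15.0
position: [0.5534, -0.1682, 0.0596]
tool_rot: [-3.142, 0.0, 2.89]
force: [0.7, -1.3, 6.4]
grip_width: 0.059
```

```bash
python3 snap.py 12; python3 - <<'E'
from geo import *
p,y,o=now();print(inm(p),y,np.array(o['force'])@fx,np.array(o['force'])@fz)
E
```

```text
15.0 [ 0.5534 -0.1682  0.0596] [-3.14150518e+00  1.35024219e-04  2.88974292e+00] [ 0.7098283  -1.28669702  6.39606849] 0.05897908711742412
[-15.66231404  -0.64048692 -18.91329339] 165.57184790112936 -1.3474949286720674 5.974972418181507
```

View pics/s12.png

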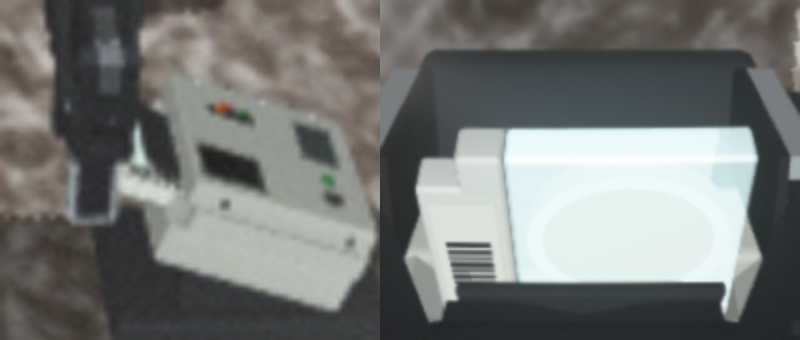

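>>> servo_tool([
  [[-0.03,0,0.01],0],
  [[-0.03,0,0.01],0],
  [[0,0,0],0],
  [[0,0,0],0],
])

```text
clock: 15.6
position: [0.556, -0.1689, 0.0586]
tool_rot: [-3.141, -0.0, 2.89]
force: [-2.9, 1.1, 9.7]
grip_width: 0.0597
```

```bash
python3 snap.py 13; python3 - <<'E'
from geo import *
from workcell import bot
p,y,o=now();print(inm(p),y,np.array(o['force'])@fx,np.array(o['force'])@fz)
g=bot.grab_frame('side');k=bot.grab_frame('scene')
a=cv2.resize(g[215:240,325:360],None,fx=10,fy=10,interpolation=cv2.INTER_CUBIC);b=cv2.resize(k[212:237,312:347],None,fx=10,fy=10,interpolation=cv2.INTER_CUBIC)
cv2.imwrite('pics/pin13.png',cv2.hconcat([a,b]))
E
python3 -c "
from lead import *
meas(13,[(505,163,8),(757,160,8)])"
```

```text
15.6 [ 0.556  -0.1689  0.0586] [-3.14147572e+00 -4.30329731e-04  2.88973463e+00] [-2.94678193  1.13433882  9.70987235] 0.059706546015176935
[-12.85316789  -0.60938749 -18.94271837] 165.57449934605683 -5.071270393741807 8.440961186866405
13 [-24.7 -14.6   8. ] lead 27.3
13 [-25.1  27.8   8. ] lead 26.9
```

View pics/s13.png

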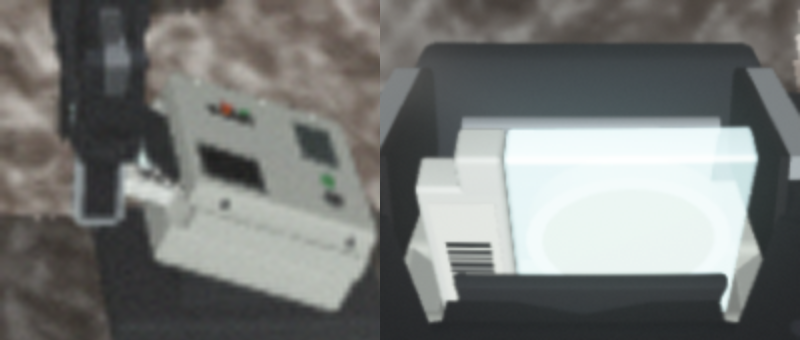

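View pics/pin13.png

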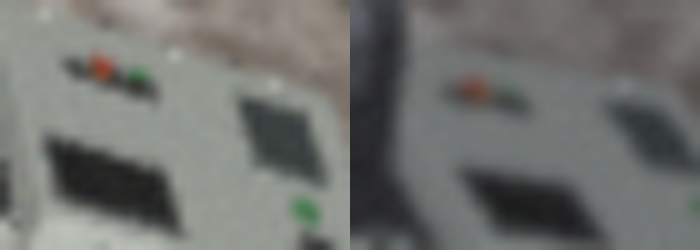

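```bash
python3 - <<'E'
import cv2
from workcell import bot
g=cv2.imread('pics/side0.png');h=bot.grab_frame('side')
a=[cv2.resize(i[217:235,328:350],None,fx=16,fy=16,interpolation=cv2.INTER_CUBIC) for i in (g,h)]
cv2.imwrite('pics/pinc.png',cv2.hconcat(a))
f=cv2.imread('pics/w6.png');cv2.imwrite('pics/w6p.png',cv2.resize(f[200:245,295:340],None,fx=8,fy=8,interpolation=cv2.INTER_CUBIC))
E
```

```text
(no output)
```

View pics/pinc.png

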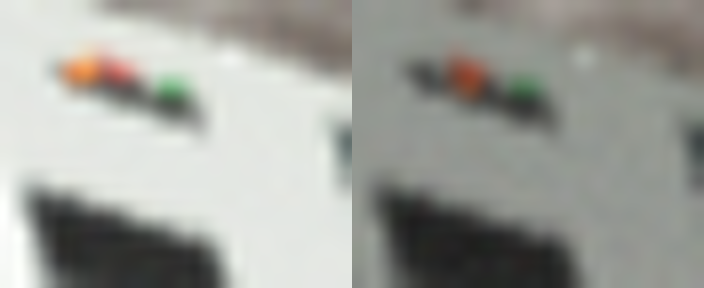

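View pics/w6p.png

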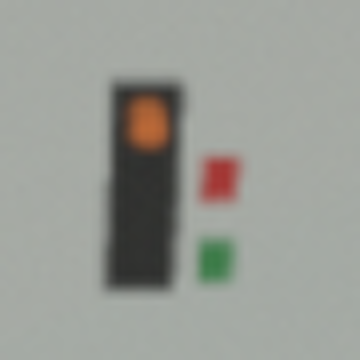

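>>> servo_tool([
  [[-0.02,0,0],0],
  [[-0.02,0,0.0],0],
  [[0,0,0],0],
  [[0,0,0],0],
])

```text
clock: 16.35
position: [0.5575, -0.1692, 0.0582]
tool_rot: [-3.141, -0.001, 2.89]
force: [-4.1, 0.7, 0.4]
grip_width: 0.0592
```

```bash
python3 snap.py 14; cat > pin.py <<'E'
from geo import *
from workcell import bot
import sys
p,y,o=now();print(inm(p),y,np.array(o['force'])@fx,np.array(o['force'])@fz)
g=cv2.imread('pics/side0.png');h=bot.grab_frame('side')
cv2.imwrite(f'pics/pin{sys.argv[1]}.png',cv2.hconcat([cv2.resize(i[217:235,328:350],None,fx=16,fy=16,interpolation=cv2.INTER_CUBIC) for i in (g,h)]))
E
python3 pin.py 14
python3 -c "
from lead import *
meas(14,[(505,163,8),(757,160,8)])"
```

```text
16.35 [ 0.5575 -0.1692  0.0582] [-3.14149803e+00 -1.15398839e-03  2.88985093e+00] [-4.13042059  0.72284698  0.43300788] 0.05924259597400235
[-11.14384772  -0.56137392 -18.67816096] 165.57556686821948 -3.5194109202783013 -0.7237622018092341
14 [-22.8 -14.6   8. ] lead 29.2
14 [-23.2  27.8   8. ] lead 28.8
```

View pics/pin14.png

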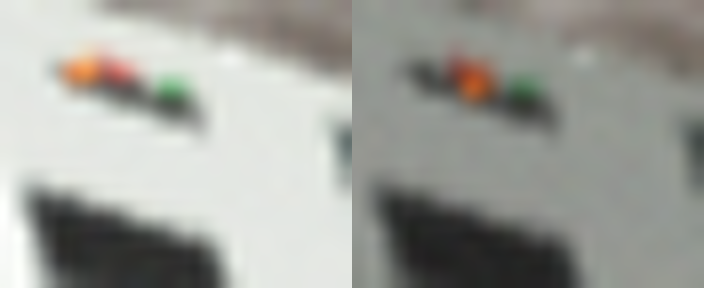

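View pics/s14.png

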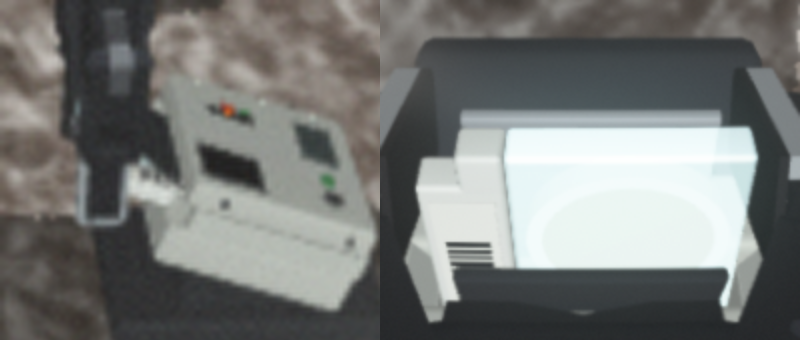

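```bash
cat > pinm.py <<'E'
from geo import *
from workcell import bot
cd=bot.get_calibration('side')
a=proj(cd,M0+fx*.035+fz*.03);b=proj(cd,M0+fx*.044+fz*.03);e=b-a;print('px for 9mm',e, a)
def cen(im):
    r=im[217:235,328:350].astype(float);w=np.clip(r[...,2]-r[...,1]*1.0-25,0,None)  # red/orange
    w2=np.clip(r[...,1]-r[...,0]-15,0,None)*(r[...,2]>r[...,1]) # orange has g>b ; red not
    yy,xx=np.mgrid[217:235,328:350]
    return [np.array([(w_*xx).sum(),(w_*yy).sum()])/w_.sum() for w_ in (w,w2)]
i0=cv2.imread('pics/side0.png');h=np.mean([bot.grab_frame('side').astype(float) for _ in range(3)],0)
c0,c1=cen(i0),cen(h);print(c0,c1)
d=c1[1]-c0[1];print('gate est mm',9*(d@e)/(e@e))
E
python3 pinm.py
```

```text
px for 9mm [3.68029742 1.10728047] [336.27202228 224.73509499]
[array([333.62343096, 220.92468619]), array([332.68224299, 220.8317757 ])] [array([335.1722365 , 221.40874036]), array([335.43209877, 221.7654321 ])]
gate est mm 6.7963764210101
```

>>> servo_tool([
  [[-0.02,0,0.004],0],
  [[0,0,0],0],
  [[0,0,0],0],
  [[0,0,0],0],
])

```text
clock: 17.15
position: [0.5589, -0.1696, 0.0583]
tool_rot: [-3.142, -0.0, 2.89]
force: [-5.4, -0.1, -0.7]
grip_width: 0.0593
```

```bash
python3 pinm.py; python3 pin.py 15
```

```text
px for 9mm [3.68029742 1.10728047] [336.27202228 224.73509499]
[array([333.62343096, 220.92468619]), array([332.68224299, 220.8317757 ])] [array([335.44862155, 221.40350877]), array([336.1440678 , 221.77966102])]
gate est mm 8.402541624379426
[ -9.92489068  -0.53908786 -18.1252009 ] 165.57696728629472 -4.28134715915185 -1.4600198543460468
```

View pics/pin15.png

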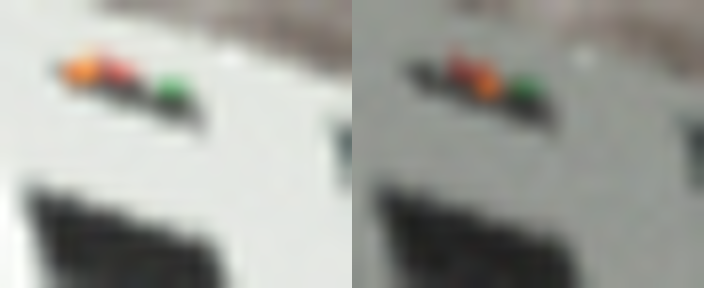

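>>> servo_tool([
  [[0,0,0],0],
  [[0,0,0],0],
  [[0,0,0],0],
  [[0,0,0],0],
])

```text
clock: 17.85
position: [0.559, -0.1696, 0.0583]
tool_rot: [-3.142, -0.0, 2.89]
force: [-5.7, -0.3, -0.3]
grip_width: 0.0591
```

```bash
python3 snap.py 16; python3 pinm.py; python3 -c "
from lead import *
meas(16,[(505,163,8),(757,160,8)])"; python3 -c "
import cv2;from workcell import bot
g=bot.grab_frame('side');cv2.imwrite('pics/full16.png',g)"
```

```text
17.85 [ 0.559  -0.1696  0.0583] [-3.14154078e+00 -3.16117062e-05  2.88993219e+00] [-5.73105488 -0.25739985 -0.28830619] 0.059125269781707596
px for 9mm [3.68029742 1.10728047] [336.27202228 224.73509499]
[array([333.62343096, 220.92468619]), array([332.68224299, 220.8317757 ])] [array([335.45771144, 221.40547264]), array([336.09803922, 221.82352941])]
gate est mm 8.328921466370632
16 [-20.7 -14.7   8. ] lead 31.3
16 [-21.2  28.1   8. ] lead 30.8
```

View pics/s16.png

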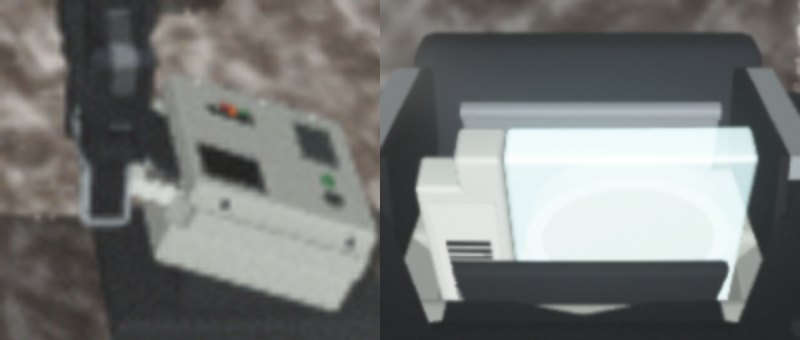

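View pics/full16.png

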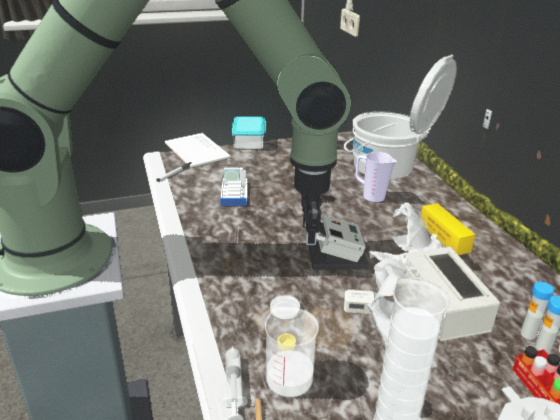

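Stable: the pin has moved from the red mark to the green one, and the spring reaction is about 5 N. The slide sits flat and centred with the label up, and the second slide still stands in the rack. Handing in.

```bash
python3 -c "
from workcell import bot
print(bot.job_done())
o=bot.observe();print(o['clock'],o['force'],o['grip_width'])"
```

```text
the job is handed in; nothing more can be done
None
the job is handed in; nothing more can be done
```

The first-slot slide is in the reader, label up and frosted end right. It was still being held against the spring gate when I handed the job in at about 18 s. No verdict is reported, so the result below rests on my own last checks.

**What I did:** I gripped the slide at 20 N by its short ends and tilted it about 31° against its slot rib. I then laid it down on the reader's tongue and fed it about 40 mm along the slope.

**Last checks:**
- **Gate:** The pin moved from the red to the green mark, which I read as about 8.3 mm of travel, give or take about 1 mm. Home is above 6 mm.
- **Push and grip:** The force along the feed was about 4–5 N and steady, with the grip width at 59 mm.
- **Alignment:** The slide looked flat on the channel floor and within about 1–2 mm of its middle.
- **Surroundings:** The last side picture showed the second slide still standing in the rack and the meter in place. The gripper hid the pot in that picture, a jar in front hid the dish, and I measured none of them again.

**One disagreement:** The wrist camera put the leading edge at about 31 mm. The gate reading implies about 28 mm, and the gate's stop is at 29 mm. The difference is a little more than the 2 mm camera calibration error, and both values are within the 24–34 mm limit.

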